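Hold a glass block in the light of the inspection lamp

TASK

Pull the drawer of the small wooden cabinet out to its stop and take out the glass block, gripping it only by its two frosted, ribbed faces so that the clear windows are never touched by the fingers. Hold it upright in the middle of the lamp stand's light path, between lamp and screen, at the height of the lamp and with its windows squarely facing the lamp and the screen, and touching neither of them; finish while still holding it there, with the drawer left out. Do not tip or knock the block, and leave the tumbler, the candle and the matchbox where they stand.

Things in the scene. Friction and masses are not known exactly. Their poses are not given: they have to be found in the camera images.
- cabinet: Small wooden counter-top cabinet, fixed, 190 deep (its x) x 180 wide x 110 high, with one drawer. Origin: centre of its underside. Its front (the drawer front) looks to its own -x, which is the way the drawer comes out. Its position and yaw vary.
- drawer (a joint): How far the drawer is out, m: 0 shut, 0.15 at its stop; starts at 0 to 0.02. It slides stiffly (about 2.5 N and a little damping) and stays where left. Above the table: its floor 18 mm, side and back walls 50 mm, its 12 mm thick front 97 mm. Inside about 140 wide, 144 long.
- drawer_handle (a point): Middle of the drawer's handle bar, 85 mm above the table (25 mm below the cabinet's top). The round brass bar is 10 mm thick and 90 mm long along the cabinet's y; its axis stands 45 mm in front of the drawer front, and a leg at either end joins it to the front. The point moves with the drawer; its axes are the cabinet's.
- block: Loose upright block of solid glass, 76 mm high, 0.28 kg (varies). 46 mm along its x, between the clear windows; 34 mm along its y, between the frosted faces (whitish, fine horizontal ribs, 43 mm wide). Origin: centre of its underside. It stands on the drawer's floor, 30 to 70 mm behind the inner side of the drawer front, up to 0.5 rad askew; a half turn makes no difference.
- block_center (a point): Centre of the glass block, 38 mm above its underside, with the block's axes.
- block_windows: The two clear polished windows of the block, part of it: thin plates 30 wide x 66 high that form its +x and -x faces. Same frame as the block. The fingers must not touch them.
- lamp_stand: Inspection lamp stand, fixed: grey base 240 (its x) x 90 x 14 mm. On a post at its -x end a black lamp tube 50 mm across, at its +x end a framed white screen 72 x 72 mm; the beam runs level along its x, 130 mm above the table. Gap from x = -0.062 (lens) to +0.080 (screen); lamp top at 155 mm, screen top at 166 mm. Origin: centre of its underside. Position and yaw vary.
- beam_middle (a point): Point on the beam's axis in the middle between lamp and screen, 130 mm above the table; its x axis runs along the beam, its z axis is up. The block's centre belongs here, with the block's x along the beam (either way round).
- tumbler_near: Pink glass tumbler, 69 across x 100 high, loose bystander. Origin: centre of its underside.
- candle_near: Candle in a sage tin, 63 across x 43 high, loose bystander. Origin: centre of its underside.
- matchbox_near: Small matchbox lying flat, 36 x 54 x 14 mm, loose bystander. Origin: centre of its underside.

How it is judged (in metres and radians):
On the way, in this order (a step that is already met when the one before it is completed fails the run):
1. the drawer is pulled out to its stop (value of joint drawer above 0.142 m), for 0.2 s.
2. the block is lifted clear of the drawer in the fingers (height (world z) of block_center above 0.1 m and contact force between the fingers and block above 2 N), for 0.2 s.
At the end, for the whole second after the job is handed in: The block is held still in the fingers by its frosted faces, touching nothing else; its centre is within 8 mm sideways, 15 mm in height and 30 mm along the beam of the middle of the light path, it is upright and its windows face along the beam within 8 degrees; the drawer is out by at least 130 mm (x of block_center in the frame of beam_middle between -0.03 and 0.03 m and y of block_center in the frame of beam_middle between -0.008 and 0.008 m and z of block_center in the frame of beam_middle between -0.015 and 0.015 m and angle between the x axis of block and the x axis of lamp_stand, either way round below 0.14 rad and angle between block's own z axis and vertical below 0.14 rad and contact force between the fingers and block above 2 N and contact force between the fingers and block_windows below 0.3 N and contact force between block and lamp_stand below 0.1 N and linear speed of block below 0.02 m/s and angular speed of block below 0.15 rad/s and value of joint drawer above 0.13 m); the arm keeps its last pose, push and grip.
It fails at once if the fingers touch a clear window of the block (contact force between the fingers and block_windows above 0.5 N).
It fails at once if the block is tipped (angle between block's own z axis and vertical above 0.5 rad).
It fails at once if the block is knocked against the lamp stand (contact force between block and lamp_stand above 5 N).
It fails at once if the tumbler, the candle or the matchbox is moved more than 30 mm (distance of any of tumbler_near, candle_near, matchbox_near from where it was at the start of the episode above 0.03 m).
It also fails if it takes over 56 s, if anything falls off the work surface, if the arm or the gripper's body presses on something with over 40 N, if the wrist force passes 120 N, or if a joint passes its speed limit or range.

ROBOT

A 6-joint arm with a two-finger parallel gripper is mounted at the origin on a cart in front of the work surface, level with it; the furniture and walls round the work are solid. World frame = base frame: x ahead of the robot, y to its left, z up, the work surface at z = 0. Lengths are in mm, angles in rad, forces in N, time in s.
With the tool pointing down it reaches from about 350 to 875 mm from the base axis. Payload 4.2 kg.
Tool frame: the origin (TCP) lies midway between the tips of the shut fingers; the grasp point (between the pads) lies 19 mm behind it; z points along the fingers, y is the line along which they close (so a half turn about z gives the same grasp; the last joint's range is limited). The gripper opens to 85 mm and grips with 20 to 120 N. Pads are 22 mm wide; open, the fingers measure 114 mm over their backs; the gripper's body (76 mm by 85 mm) begins 54 mm behind the grasp point. The pads swing forward as they close: fully open they stand 13 mm farther back than shut.
Start: joints at [1.39, 0.385, 0.008, 0, -1.194, -0.259], TCP at [266.065, 565.516, 231.312] pointing down, gripper open.
Joint ranges: [-3.14, 3.14], [-1.21, 2.06], [-1.07, 1.41], [-3.16, 2.05], [-2.99, -0.16], [-3.1, 3.1]. Speed limits (rad/s): [2.79, 2.79, 3.14, 3.14, 3.14, 3.14].

INTERFACE

Orientations are given as a unit quaternion [x, y, z, w].
In Python, from bench import arm gives the robot as it stands.
- The arm moves only by the tool send_rows, never from a script. Its argument "targets" is a list of rows, each an object of numbers: "gripper": the gripper command: -1 is fully open, 1 is shut, values between are in proportion; "x", "y", "z": the shift along the tool's x, y, z in cm; "ax", "ay", "az": the turn, a rotation vector about the tool's x, y, z in degrees. A call has 1 to 5 rows; each row shifts and turns the commanded pose from where the row before left it, along the tool's axes as they then stand; what a row does not reach is not made up. A row lasts 1/12 s, in which the tool goes at most 41.7 mm and 7.16 degrees, less where a joint would pass 70% of its speed; a pose out of reach is approached as far as the arm can. A call is refused whole if a number of a shift passes 4.17 or a number of a turn 7.16, either way. A call with a gripper value outside its range is refused whole. The fingers move at their own pace and stop on an object; the grip force is fixed at half the most. Time passes only in rows, so rows that do not move let the fingers close. It gives the time, the measured TCP pose, the force, the opening and the grip force at its end, in the units of the state.
- arm.read_state(): the state, without advancing time (a new reading comes with each control period).
- arm.get_image(name): name is "scene" or "side" or "wrist"; returns (picture, depth): 384x512x3 uint8, red, green, blue; 384x512 float32, mm along the optical axis (not along the pixel's ray), 0 where there is no reading.
- arm.camera_model(name): a dict with "fx", "fy", "cx", "cy" (pixels), "cam_to_world" (4x4, takes a point from camera to world coordinates). Camera axes: x right, y down, z forward; pixel columns grow to the right and rows downward; lengths in mm; the calibration is good to about 2 mm. A picture is of the moment at which its call begins: read the wrist's pose just before it. camera_model takes no time and is no camera call; for the wrist camera it gives the pose at the moment of the call.
- arm.job_done(): hands the job in; it is judged then, once.
Trained networks look in the newest picture that a camera, given by its name, has taken for a name from the list of things; names that differ only in an ending like _2 or _b are one class to them, and where a whole thing is asked for, a point or a joint stands for the part that bears it (a point fixed in the world has none). Each returns a list of dicts, best first, with "score" (0 to 1); they miss things now and then, are a little off and sometimes report something else, mostly with a low value. They report only what shows in the picture. A call takes as long as a camera call.
- arm.boxes_of(camera, thing): "rect" ([left, top, width, height] in pixels, round what is visible of it).
The state is a dict: "clock": time; "joints": joint angles; "joint_vel": joint speeds; "joint_efforts": joint torques, N m; "position": TCP position; "ee_rot": TCP orientation; "contact_force": force on the tool from outside, world axes, zero at the start; "wrist_torque": the same for the moment, N m; "gripper_width": finger opening in mm; "grasp_force": force on a finger pad.
Only numpy, scipy, OpenCV 4.12 (cv2) and the standard library are available. Lean on these libraries where they do the work, as an engineer would, in place of code of your own. Each camera call takes 0.05 s, during which the arm holds its last target. There are 200 camera calls.

## Working session

There is one attempt and no reset: what is moved stays moved. The work goes in short steps, Python scripts to look and compute and a tool call to move; the robot and the scene stay as the last step left them, time stands still between calls to the robot, and variables do not carry over. Pictures are saved under pics/ and viewed, at most 10 in all, crops included, and the job is handed in when it is done.

Besides the shell and the picture viewer there is one more tool, called by a JSON object that holds its "method" and its "body", one argument or row to a line. send_rows: Moves the arm, as the interface text tells. Its arguments: {"type":"object","properties":{"targets":{"type":"array"}},"required":["targets"]}

```bash
mkdir -p pics; ls
python3 - <<'E'
from bench import arm
import cv2,numpy as np
s=arm.read_state();print({k:np.round(v,3).tolist() for k,v in s.items()})
ims=[]
for c in("scene","side"):
    im,d=arm.get_image(c);np.savez(f'{c}.npz',im=im,d=d);ims.append(im[:,:,::-1])
    m=arm.camera_model(c);print(c,m["fx"],np.round(m["cam_to_world"],2).tolist())
    for t in("cabinet","drawer_handle","block","lamp_stand","tumbler_near","candle_near","matchbox_near"):
        print(t,[(np.round(b["rect"]).tolist(),round(b["score"],2)) for b in arm.boxes_of(c,t)[:2]])
v=np.vstack(ims);cv2.imwrite('pics/a.png',cv2.resize(v,None,fx=.78,fy=.78))
E
```

```text
pics
{'clock': 0.0, 'joints': [1.39, 0.386, 0.007, -0.001, -1.194, -0.259], 'joint_vel': [0.001, -0.004, 0.0, 0.001, 0.001, -0.001], 'joint_efforts': [-0.0, -39.229, 18.84, 4.186, -0.005, -0.0], 'position': [265.846, 565.008, 230.219], 'ee_rot': [0.976, -0.218, -0.0, 0.001], 'contact_force': [-0.159, -0.333, 0.317], 'wrist_torque': [0.039, -0.024, -0.022], 'grasp_force': 0.0, 'gripper_width': 85.3}
scene 398.8141689899449 [[0.49, -0.61, 0.62, -74.79], [-0.87, -0.35, 0.34, -154.36], [0.01, -0.71, -0.71, 846.54], [0.0, 0.0, 0.0, 1.0]]
cabinet [([288.0, 147.0, 80.0, 84.0], 0.73)]
drawer_handle [([293.0, 189.0, 62.0, 40.0], 0.59)]
block []
lamp_stand [([162.0, 156.0, 87.0, 88.0], 0.75)]
tumbler_near [([244.0, 154.0, 26.0, 35.0], 0.59)]
candle_near [([220.0, 158.0, 20.0, 23.0], 0.59)]
matchbox_near [([298.0, 287.0, 27.0, 25.0], 0.69)]
side 361.96481223125454 [[0.5, 0.49, -0.71, 1191.67], [0.87, -0.29, 0.4, -157.26], [-0.01, -0.82, -0.57, 591.5], [0.0, 0.0, 0.0, 1.0]]
cabinet [([165.0, 207.0, 130.0, 140.0], 0.56)]
drawer_handle [([176.0, 210.0, 43.0, 28.0], 0.7)]
block [([178.0, 211.0, 46.0, 26.0], 0.68)]
lamp_stand [([238.0, 134.0, 92.0, 79.0], 0.65)]
tumbler_near [([292.0, 202.0, 33.0, 46.0], 0.56)]
candle_near [([329.0, 204.0, 21.0, 33.0], 0.66)]
matchbox_near [([139.0, 207.0, 20.0, 18.0], 0.7)]
```

View pics/a.png

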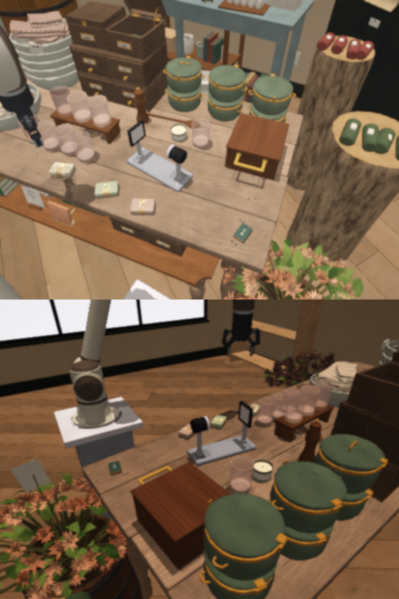

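The scene view shows the cabinet (scaled picture about 257,145), with the yellow handle facing the robot, and the lamp stand at about (160,160) with the lamp at its right end and the screen at its left. The tumbler and candle stand behind the stand and the matchbox lies right of it. I'll fit poses from depth.

```bash
cat > h.py <<'E'
import numpy as np,cv2
from bench import arm
def cloud(d,m):
    v,u=np.mgrid[:d.shape[0],:d.shape[1]]
    p=np.stack([(u-m["cx"])/m["fx"]*d,(v-m["cy"])/m["fy"]*d,d],-1)
    M=np.array(m["cam_to_world"]);return p@M[:3,:3].T+M[:3,3]
def rect(p):
    (c,s,a)=cv2.minAreaRect(p[:,:2].astype(np.float32));return np.round(c,1),np.round(s,1),round(a,1)
def crop(P,r,pad=4):
    l,t,w,h=[int(x) for x in r];return P[max(t-pad,0):t+h+pad,max(l-pad,0):l+w+pad].reshape(-1,3)
E
python3 - <<'E'
from h import *
B={'scene':dict(cab=[288,147,80,84],han=[293,189,62,40],lamp=[162,156,87,88],tum=[244,154,26,35],can=[220,158,20,23],mat=[298,287,27,25]),
'side':dict(cab=[165,207,130,140],han=[176,210,43,28],lamp=[238,134,92,79],tum=[292,202,33,46],can=[329,204,21,33],mat=[139,207,20,18])}
for c in B:
    z=np.load(c+'.npz');m=arm.camera_model(c);P=cloud(z['d'],m);P[z['d']==0]=np.nan
    im=z['im']
    for k,r in B[c].items():
        p=crop(P,r);q=crop(im,r);ok=np.isfinite(p[:,0]);p=p[ok];q=q[ok].astype(int)
        def rep(n,s):
            if s.sum()>5: print(c,k,n,s.sum(),rect(p[s]),np.round(np.median(p[s],0),1))
        if k=='cab':
            rep('top',abs(p[:,2]-110)<5)
        elif k=='han':
            y=(q[:,0]-q[:,2]>90)&(q[:,1]>110)&(p[:,2]>60)
            rep('yel',y)
        elif k=='lamp':
            rep('base',abs(p[:,2]-14)<4.5); rep('hi',p[:,2]>100); rep('>156',p[:,2]>158)
            s=(p[:,2]>100); l=p[s]
            _,lab,ce=cv2.kmeans(l[:,:2].astype(np.float32),2,None,(3,50,.1),5,0)
            for i in(0,1):
                a=l[lab[:,0]==i];print('   cl',len(a),rect(a),np.round([a[:,2].min(),a[:,2].max()]))
        else: rep('hi',p[:,2]>8)
    print(c,'table z',np.nanmedian(crop(P,B[c]['mat'],12)[:,2]))
E
```

```text
scene cab top 3343 (array([765.5,  61.9]), array([257.2, 185.8]), 9.3) [727.4  52.8 110. ]
scene han yel 249 (array([618.1,  39.2]), array([ 52. , 104.6]), 9.0) [602.2  33.1  88.8]
scene lamp base 1982 (array([582.5, 367.1]), array([374.1, 254.4]), 28.4) [498.7 329.5  13.9]
scene lamp hi 969 (array([583.6, 316.3]), array([210. , 226.4]), 87.8) [493.5 407.8 141.7]
scene lamp >156 123 (array([510.7, 415.6]), array([13.5, 72.8]), 85.2) [508.3 413.7 164.6]
   cl 965 (array([502.5, 318.9]), array([207.9,  74. ]), 84.9) [100. 170.]
   cl 4 (array([678.1, 291.3]), array([38.5,  5.7]), 30.1) [100. 103.]
scene tum hi 803 (array([747.1, 282.5]), array([169.7, 114.3]), 39.5) [682.4 265.1  66.6]
scene can hi 430 (array([714.4, 370.9]), array([133.5,  62. ]), 18.6) [683.2 360.5  32.9]
scene mat hi 348 (array([413. , -35.7]), array([36.9, 57.5]), 83.6) [411.7 -36.1  13.6]
scene table z 0.3033297752630233
side cab top 6635 (array([792.5,  64.7]), array([305.1, 186.6]), 9.1) [746.2  38.5 108.3]
side han yel 134 (array([609.7,  34.8]), array([23.8, 96.8]), 8.5) [604.4  30.1  87.6]
side lamp base 1494 (array([450.2, 414.2]), array([401. , 220.1]), 86.8) [510.1 326.1  12.1]
side lamp hi 984 (array([540.6, 252.8]), array([145.9, 359.5]), 22.3) [516.7 258.5 133.1]
side lamp >156 83 (array([515.8, 415.4]), array([13.9, 72.3]), 84.9) [519.3 413.3 163.2]
   cl 551 (array([571. , 191.4]), array([ 62.7, 230.3]), 55.0) [100. 154.]
   cl 433 (array([516.2, 415.4]), array([14.1, 73.5]), 85.0) [100. 166.]
side tum hi 1542 (array([730.6, 245.7]), array([100.4, 399.4]), 54.8) [713.1 256.9  69.2]
side can hi 633 (array([764.2, 285.1]), array([ 59.9, 283.3]), 44.6) [698.2 354.6  32.1]
side mat hi 196 (array([417.2, -35.7]), array([35.7, 54.6]), 82.0) [420.  -36.2  11.9]
side table z -2.0627371628102082
```

Run:
```python
from h import *
for c in('scene','side'):
    z=np.load(c+'.npz');m=arm.camera_model(c);P=cloud(z['d'],m);P[z['d']==0]=np.nan
    im=z['im'].reshape(-1,3).astype(int);p=P.reshape(-1,3)
    box=lambda a,b,e,f,g,h:(p[:,0]>a)&(p[:,0]<b)&(p[:,1]>e)&(p[:,1]<f)&(p[:,2]>g)&(p[:,2]<h)
    for n,s in dict(base=box(420,620,160,480,10.5,18),screen=box(420,620,385,450,135,175),lamp=box(420,620,150,370,110,160),
        lamptop=box(420,620,150,370,150,160),
        cab=box(640,1000,-80,190,105,114),bar=box(570,625,-40,110,83,97),tum=box(620,800,200,320,90,105),can=box(620,800,310,420,38,50)).items():
        q=p[s&np.isfinite(p[:,0])]
        if n=='cab':print(c,n,rect(q),'near edge',np.round(q[q[:,0].argmin()]))
        else: print(c,n,len(q),rect(q),np.round(q.mean(0),1))
```

```text
scene base 1803 (array([502.2, 330.1]), array([239.9,  90.5]), 84.9) [498.6 324.5  13.9]
scene screen 263 (array([511.1, 415.6]), array([13.5, 73.9]), 85.2) [508.7 414.4 154.3]
scene lamp 460 (array([493.4, 241.6]), array([52.5, 49.5]), 84.2) [486.5 237.4 141.5]
scene lamptop 139 (array([494.4, 242.1]), array([50. , 27.5]), 87.2) [493.1 242.6 152.7]
scene cab (array([770.4,  62.7]), array([267.3, 185.8]), 9.3) near edge [640.  50. 112.]
scene bar 192 (array([611.9,  36.5]), array([39.1, 98.7]), 8.5) [600.7  38.4  88.6]
scene tum 139 (array([695.8, 267.6]), array([69.3, 69.8]), 85.7) [695.8 267.3  95.9]
scene can 64 (array([684.8, 361.6]), array([65.7, 62.2]), 39.8) [687.3 362.7  41.4]
side base 1260 (array([508. , 330.3]), array([237. ,  90.3]), 84.8) [510.5 324.1  12.3]
side screen 217 (array([515.7, 415.4]), array([13.9, 72.4]), 84.9) [518.5 413.7 152.3]
side lamp 425 (array([500.7, 241.4]), array([51.5, 45. ]), 82.2) [509.7 236.9 136.7]
side lamptop 59 (array([499.2, 242.5]), array([49. , 20.5]), 80.1) [500.  242.8 151.4]
side cab (array([809.6,  67.3]), array([339.7, 186.6]), 9.1) near edge [640.  51. 105.]
side bar 198 (array([611. ,  34.8]), array([26.3, 99. ]), 8.5) [605.9  33.8  86.8]
side tum 210 (array([698.9, 267.3]), array([67.8, 70.4]), 65.3) [700.2 266.8  94.7]
side can 62 (array([689. , 363.5]), array([56.4, 66. ]), 47.0) [687.6 366.9  40.3]
```

{"method": "send_rows", "body": {
  "targets": [
    {"gripper": 0, "az": 7},
    {"gripper": 0, "az": 7},
    {"gripper": 0, "az": 7},
    {"gripper": 0, "az": 7},
    {"gripper": 0, "az": 7}
  ]
}}

```text
$.targets[0]: bad value
```

{"method": "send_rows", "body": {
  "targets": [
    {"gripper": 0, "az": 7},
    {"gripper": 0, "az": 7},
    {"gripper": 0, "az": 7},
    {"gripper": 0, "x": 1.5, "y": -0.65},
    {"gripper": 0, "x": 3.0, "y": -1.3}
  ]
}}

```text
$.targets[0]: bad value
```

{"method": "send_rows", "body": {
  "targets": [
    {"gripper": 0, "x": 3.5, "y": -1.5},
    {"gripper": 0, "x": 3.5, "y": -1.5},
    {"gripper": 0, "x": 3.5, "y": -1.5},
    {"gripper": 0, "x": 3.5, "y": -1.5},
    {"gripper": 0, "x": 3.5, "y": -1.5}
  ]
}}

```text
$.targets[0]: bad value
```

{"method": "send_rows", "body": {
  "targets": [
    {"gripper": 0, "x": 3.5, "y": -1.5},
    {"gripper": 0, "x": 3.5, "y": -1.5},
    {"gripper": 0, "x": 3.5, "y": -1.5},
    {"gripper": 0, "x": 3.5, "y": -1.5},
    {"gripper": 0, "x": 3.5, "y": -1.5}
  ]
}}

```text
$.targets[0]: bad value
```

{"method": "send_rows", "body": {
  "targets": [
    {"gripper": 0, "x": 3.5, "y": -1.5},
    {"gripper": 0, "x": 3.5, "y": -1.5},
    {"gripper": 0, "x": 3.5, "y": -1.5},
    {"gripper": 0, "x": 2.0, "y": -1.0},
    {"gripper": 0}
  ]
}}

```text
$.targets[0]: bad value
```

{"method": "send_rows", "body": {
  "targets": [
    {"gripper": 0, "x": 0, "y": 0, "z": 0, "ax": 0, "ay": 0, "az": 7},
    {"gripper": 0, "x": 0, "y": 0, "z": 0, "ax": 0, "ay": 0, "az": 7},
    {"gripper": 0, "x": 0, "y": 0, "z": 0, "ax": 0, "ay": 0, "az": 7},
    {"gripper": 0, "x": 0, "y": 0, "z": 0, "ax": 0, "ay": 0, "az": 7},
    {"gripper": 0, "x": 0, "y": 0, "z": 0, "ax": 0, "ay": 0, "az": 7}
  ]
}}

```text
clock: 1.22
position: [266.1, 565.5, 231.3]
ee_rot: [0.864, -0.504, -0.0, 0.0]
contact_force: [-0.2, -0.1, -0.5]
gripper_width: 42.4
grasp_force: 0.0
```

{"method": "send_rows", "body": {
  "targets": [
    {"gripper": 0, "x": 0, "y": 0, "z": 0, "ax": 0, "ay": 0, "az": 7},
    {"gripper": 0, "x": 0, "y": 0, "z": 0, "ax": 0, "ay": 0, "az": 7},
    {"gripper": 0, "x": 0, "y": 0, "z": 0, "ax": 0, "ay": 0, "az": 7},
    {"gripper": 0, "x": 1.5, "y": -0.65, "z": 0, "ax": 0, "ay": 0, "az": 0},
    {"gripper": 0, "x": 3, "y": -1.3, "z": 0, "ax": 0, "ay": 0, "az": 0}
  ]
}}

```text
clock: 1.63
position: [291.6, 525.2, 230.7]
ee_rot: [0.761, -0.649, -0.0, -0.0]
contact_force: [0.5, -0.6, 0.4]
gripper_width: 42.6
grasp_force: 0.0
```

{"method": "send_rows", "body": {
  "targets": [
    {"gripper": 0, "x": 3.5, "y": -1.5, "z": 0, "ax": 0, "ay": 0, "az": 0},
    {"gripper": 0, "x": 3.5, "y": -1.5, "z": 0, "ax": 0, "ay": 0, "az": 0},
    {"gripper": 0, "x": 3.5, "y": -1.5, "z": 0, "ax": 0, "ay": 0, "az": 0},
    {"gripper": 0, "x": 3.5, "y": -1.5, "z": 0, "ax": 0, "ay": 0, "az": 0},
    {"gripper": 0, "x": 3.5, "y": -1.5, "z": 0, "ax": 0, "ay": 0, "az": 0}
  ]
}}

```text
clock: 2.05
position: [393.8, 360.2, 231.6]
ee_rot: [0.76, -0.65, 0.0, -0.0]
contact_force: [0.6, 0.9, -0.2]
gripper_width: 42.7
grasp_force: 0.0
```

{"method": "send_rows", "body": {
  "targets": [
    {"gripper": 0, "x": 3.5, "y": -1.5, "z": 0, "ax": 0, "ay": 0, "az": 0},
    {"gripper": 0, "x": 3.5, "y": -1.5, "z": 0, "ax": 0, "ay": 0, "az": 0},
    {"gripper": 0, "x": 3.5, "y": -1.5, "z": 0, "ax": 0, "ay": 0, "az": 0},
    {"gripper": 0, "x": 3.5, "y": -1.5, "z": 0, "ax": 0, "ay": 0, "az": 0},
    {"gripper": 0, "x": 3.5, "y": -1.5, "z": 0, "ax": 0, "ay": 0, "az": 0}
  ]
}}

```text
clock: 2.47
position: [494.5, 198.7, 231.7]
ee_rot: [0.76, -0.65, 0.0, -0.0]
contact_force: [1.1, 0.3, 0.3]
gripper_width: 42.8
grasp_force: 0.0
```

{"method": "send_rows", "body": {
  "targets": [
    {"gripper": 0, "x": 3.5, "y": -1.5, "z": 0, "ax": 0, "ay": 0, "az": 0},
    {"gripper": 0, "x": 3.5, "y": -1.5, "z": 0, "ax": 0, "ay": 0, "az": 0},
    {"gripper": 0, "x": 3.5, "y": -1.5, "z": 0, "ax": 0, "ay": 0, "az": 0},
    {"gripper": 0, "x": 2, "y": -1, "z": 0, "ax": 0, "ay": 0, "az": 0},
    {"gripper": 0, "x": 0, "y": 0, "z": 0, "ax": 0, "ay": 0, "az": 0}
  ]
}}

```text
clock: 2.88
position: [568.9, 81.9, 231.0]
ee_rot: [0.758, -0.652, 0.0, 0.0]
contact_force: [0.6, 0.1, 0.7]
gripper_width: 42.9
grasp_force: 0.0
```

```bash
cat >> h.py <<'E'
def wrist(n):
    m=arm.camera_model('wrist');im,d=arm.get_image('wrist')
    cv2.imwrite(f'pics/{n}.png',im[:,:,::-1]);P=cloud(d,m);P[d==0]=np.nan
    np.savez(n+'.npz',im=im,P=P);return im,P,m
def bx(P,a,b,e,f,g,h):
    p=P.reshape(-1,3);return p[(p[:,0]>a)&(p[:,0]<b)&(p[:,1]>e)&(p[:,1]<f)&(p[:,2]>g)&(p[:,2]<h)]
def totool(v,rot):
    from scipy.spatial.transform import Rotation as R
    return np.round(R.from_quat(rot).inv().apply(v)/10,2)
E
python3 - <<'E'
from h import *
s=arm.read_state();print(s['position'],s['ee_rot'],s['joints'])
im,P,m=wrist('w1')
for n,q in dict(bar=bx(P,540,640,-40,110,82,97),barT=bx(P,540,613,-40,110,88,94),cab=bx(P,630,1000,-120,190,105,116)).items():
    if len(q)>5: print(n,len(q),rect(q),q.mean(0),q.min(0),q.max(0))
print(arm.boxes_of('wrist','drawer_handle'))
E
```

```text
[568.93875848  81.91925993 230.99419643] [ 7.58158690e-01 -6.52069942e-01  2.84324681e-04  3.32328094e-04] [ 4.25150746e-01  2.99868934e-01 -1.19433200e-01  8.71250221e-04
 -1.15185719e+00 -2.75332075e-01]
bar 2650 (array([617.6,  47.5]), array([ 50.3, 117.9]), 8.9) [609.85454846  38.58586902  88.53029   ] [587.56924062 -13.98081591  82.02515456] [639.9734261  109.48492772  94.34626843]
barT 1213 (array([600.7,  36.2]), array([24.3, 99.6]), 0.1) [600.61898372  37.6094536   89.17161159] [588.45366429 -13.6110179   88.00268802] [612.97889463  86.0496811   91.66294799]
cab 38376 (array([712.1,  59.6]), array([147.2, 172.9]), 8.9) [703.47394339  53.89635558 109.51399705] [630.00231984 -37.00162277 105.00896147] [771.92329681 155.45867048 112.51817825]
[{'rect': [162.2, 10.8, 71.7, 189.4], 'score': 0.8}]
```

View pics/w1.png

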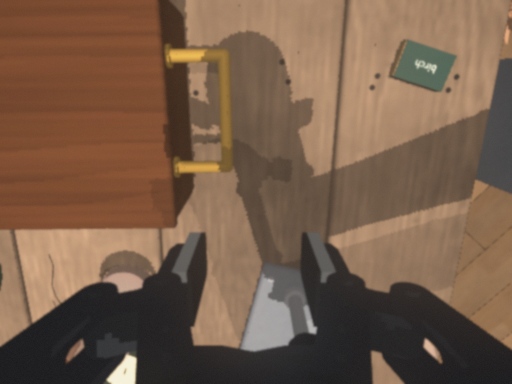

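The wrist view shows the handle bar at about column 226, rows 50–170, with its legs running left to the drawer front at column 175. The fingers are at rows 235 and below, half open.

Run:
```python
from h import *
P=np.load('w1.npz')['P'];s=arm.read_state()
q=bx(P,560,640,-40,110,83,97);a=np.radians(9)
ex=np.array([np.cos(a),np.sin(a)]);ey=np.array([-ex[1],ex[0]])
u=q[:,:2]@ex;v=q[:,:2]@ey;k=(u<np.percentile(u,1)+10);k&=abs(v-np.median(v[k]))<60
b=q[k];vx,vy,_,_=cv2.fitLine(b[:,:2].astype(np.float32),cv2.DIST_HUBER,0,.01,.01).ravel()
print('yaw of bar-90',np.degrees(np.arctan2(vy,vx)),'u',np.percentile(u[k],[1,50,99]),'v',np.percentile(v[k],[0.5,50,99.5]),b[:,2].max())
uc=(np.percentile(u[k],1)+5);vc=np.percentile(v[k],[.5,99.5]).mean()
c=uc*ex+vc*ey;print('bar',c)
# cabinet front edge of top
t=bx(P,610,1000,-120,190,105,116);ut=t[:,:2]@ex;print('cab front u',np.percentile(ut,.5),'bar u',uc)
d=np.r_[c,231]-s['position'];print(totool(d,s['ee_rot']))
```

```text
yaw of bar-90 -80.83443 u [592.40455359 596.96637276 602.13805646] v [-108.16149172  -62.63284051  -10.77682788] 91.66294798824049
bar [599.3525384  34.717666 ]
cab front u 639.9124200632986 bar u 597.4045535915569
[ 5.42 -2.41 -0.  ]
```

{"method": "send_rows", "body": {
  "targets": [
    {"gripper": 0, "x": 2.7, "y": -1.2, "z": 0, "ax": 0, "ay": 0, "az": 0},
    {"gripper": 0, "x": 2.7, "y": -1.2, "z": 0, "ax": 0, "ay": 0, "az": 0},
    {"gripper": 0, "x": 0, "y": 0, "z": 2, "ax": 0, "ay": 0, "az": 0},
    {"gripper": 0, "x": 0, "y": 0, "z": 3.5, "ax": 0, "ay": 0, "az": 0},
    {"gripper": 0, "x": 0, "y": 0, "z": 3.5, "ax": 0, "ay": 0, "az": 0}
  ]
}}

```text
clock: 3.4
position: [599.9, 37.2, 141.9]
ee_rot: [0.76, -0.65, 0.001, -0.002]
contact_force: [-0.0, -0.2, -1.4]
gripper_width: 42.6
grasp_force: 0.0
```

{"method": "send_rows", "body": {
  "targets": [
    {"gripper": 0, "x": 0, "y": 0, "z": 3, "ax": 0, "ay": 0, "az": 0},
    {"gripper": 0, "x": 0, "y": 0, "z": 2.5, "ax": 0, "ay": 0, "az": 0},
    {"gripper": 0, "x": 0, "y": 0, "z": 1.5, "ax": 0, "ay": 0, "az": 0},
    {"gripper": 0, "x": 0, "y": 0, "z": 0.5, "ax": 0, "ay": 0, "az": 0},
    {"gripper": 0.3, "x": 0, "y": 0, "z": 0, "ax": 0, "ay": 0, "az": 0}
  ]
}}

```text
clock: 3.82
position: [598.9, 37.3, 66.4]
ee_rot: [0.76, -0.65, -0.0, 0.0]
contact_force: [0.5, -0.3, 1.0]
gripper_width: 31.9
grasp_force: 0.0
```

{"method": "send_rows", "body": {
  "targets": [
    {"gripper": 0.6, "x": 0, "y": 0, "z": 0, "ax": 0, "ay": 0, "az": 0},
    {"gripper": 1, "x": 0, "y": 0, "z": 0, "ax": 0, "ay": 0, "az": 0},
    {"gripper": 1, "x": 0, "y": 0, "z": 0, "ax": 0, "ay": 0, "az": 0},
    {"gripper": 1, "x": 0, "y": 0, "z": 0, "ax": 0, "ay": 0, "az": 0},
    {"gripper": 1, "x": 0, "y": 0, "z": 0, "ax": 0, "ay": 0, "az": 0}
  ]
}}

```text
clock: 4.23
position: [599.5, 37.1, 67.3]
ee_rot: [0.759, -0.651, 0.0, -0.001]
contact_force: [-2.1, 5.2, 5.3]
gripper_width: 7.9
grasp_force: 58.9
```

{"method": "send_rows", "body": {
  "targets": [
    {"gripper": 1, "x": 0, "y": 0.7, "z": 0, "ax": 0, "ay": 0, "az": 0},
    {"gripper": 1, "x": 0, "y": 1.4, "z": 0, "ax": 0, "ay": 0, "az": 0},
    {"gripper": 1, "x": 0, "y": 1.4, "z": 0, "ax": 0, "ay": 0, "az": 0},
    {"gripper": 1, "x": 0, "y": 1.4, "z": 0, "ax": 0, "ay": 0, "az": 0},
    {"gripper": 1, "x": 0, "y": 1.4, "z": 0, "ax": 0, "ay": 0, "az": 0}
  ]
}}

```text
clock: 4.65
position: [539.3, 27.4, 67.3]
ee_rot: [0.76, -0.65, 0.002, -0.003]
contact_force: [3.4, 3.4, 1.1]
gripper_width: 8.0
grasp_force: 59.2
```

{"method": "send_rows", "body": {
  "targets": [
    {"gripper": 1, "x": 0, "y": 1.4, "z": 0, "ax": 0, "ay": 0, "az": 0},
    {"gripper": 1, "x": 0, "y": 1.4, "z": 0, "ax": 0, "ay": 0, "az": 0},
    {"gripper": 1, "x": 0, "y": 1.4, "z": 0, "ax": 0, "ay": 0, "az": 0},
    {"gripper": 1, "x": 0, "y": 1.2, "z": 0, "ax": 0, "ay": 0, "az": 0},
    {"gripper": 1, "x": 0, "y": 0.8, "z": 0, "ax": 0, "ay": 0, "az": 0}
  ]
}}

```text
clock: 5.07
position: [476.8, 17.4, 67.2]
ee_rot: [0.759, -0.651, 0.001, -0.002]
contact_force: [3.8, 0.6, 1.7]
gripper_width: 8.0
grasp_force: 59.3
```

{"method": "send_rows", "body": {
  "targets": [
    {"gripper": 1, "x": 0, "y": 0.7, "z": 0, "ax": 0, "ay": 0, "az": 0},
    {"gripper": 1, "x": 0, "y": 0.5, "z": 0, "ax": 0, "ay": 0, "az": 0},
    {"gripper": 1, "x": 0, "y": 0.3, "z": 0, "ax": 0, "ay": 0, "az": 0},
    {"gripper": 1, "x": 0, "y": 0.3, "z": 0, "ax": 0, "ay": 0, "az": 0},
    {"gripper": 1, "x": 0, "y": 0, "z": 0, "ax": 0, "ay": 0, "az": 0}
  ]
}}

```text
clock: 5.48
position: [458.8, 14.5, 67.2]
ee_rot: [0.759, -0.651, 0.001, -0.001]
contact_force: [0.9, 2.0, 7.9]
gripper_width: 7.9
grasp_force: 59.9
```

{"method": "send_rows", "body": {
  "targets": [
    {"gripper": 1, "x": 0, "y": 0.3, "z": 0, "ax": 0, "ay": 0, "az": 0},
    {"gripper": 1, "x": 0, "y": 0.3, "z": 0, "ax": 0, "ay": 0, "az": 0},
    {"gripper": 1, "x": 0, "y": 0.2, "z": 0, "ax": 0, "ay": 0, "az": 0},
    {"gripper": 1, "x": 0, "y": 0, "z": 0, "ax": 0, "ay": 0, "az": 0},
    {"gripper": 1, "x": 0, "y": 0, "z": 0, "ax": 0, "ay": 0, "az": 0}
  ]
}}

```text
clock: 5.9
position: [451.6, 13.4, 67.2]
ee_rot: [0.76, -0.65, 0.001, -0.001]
contact_force: [2.7, 0.5, 6.2]
gripper_width: 7.4
grasp_force: 59.8
```

{"method": "send_rows", "body": {
  "targets": [
    {"gripper": 1, "x": 0, "y": 0.2, "z": 0, "ax": 0, "ay": 0, "az": 0},
    {"gripper": 1, "x": 0, "y": 0.2, "z": 0, "ax": 0, "ay": 0, "az": 0},
    {"gripper": 1, "x": 0, "y": 0, "z": 0, "ax": 0, "ay": 0, "az": 0},
    {"gripper": 1, "x": 0, "y": 0, "z": 0, "ax": 0, "ay": 0, "az": 0}
  ]
}}

```text
clock: 6.23
position: [451.7, 13.5, 67.3]
ee_rot: [0.76, -0.65, 0.004, -0.004]
contact_force: [12.9, -4.0, -4.0]
gripper_width: 7.8
grasp_force: 58.8
```

{"method": "send_rows", "body": {
  "targets": [
    {"gripper": 0.5, "x": 0, "y": -0.4, "z": 0, "ax": 0, "ay": 0, "az": 0},
    {"gripper": 0.1, "x": 0, "y": 0, "z": 0, "ax": 0, "ay": 0, "az": 0},
    {"gripper": 0.1, "x": 0, "y": 0, "z": 0, "ax": 0, "ay": 0, "az": 0},
    {"gripper": 0.1, "x": 0, "y": 0, "z": -1, "ax": 0, "ay": 0, "az": 0},
    {"gripper": 0.1, "x": 0, "y": 0, "z": -3, "ax": 0, "ay": 0, "az": 0}
  ]
}}

```text
clock: 6.65
position: [445.6, 11.8, 102.7]
ee_rot: [0.759, -0.651, -0.004, 0.006]
contact_force: [0.3, 0.2, -0.7]
gripper_width: 38.5
grasp_force: 0.0
```

{"method": "send_rows", "body": {
  "targets": [
    {"gripper": 0.1, "x": 0, "y": 0, "z": -4, "ax": 0, "ay": 0, "az": 0},
    {"gripper": -0.3, "x": 0, "y": 0, "z": -4, "ax": 0, "ay": 0, "az": 0},
    {"gripper": -1, "x": -2, "y": -2, "z": -3, "ax": 0, "ay": 0, "az": 0},
    {"gripper": -1, "x": -2, "y": -3, "z": -2, "ax": 0, "ay": 0, "az": 0},
    {"gripper": -1, "x": -1, "y": -3, "z": -1, "ax": 0, "ay": 0, "az": 0}
  ]
}}

```text
clock: 7.07
position: [522.1, 76.1, 250.1]
ee_rot: [0.76, -0.65, 0.001, -0.002]
contact_force: [0.2, 0.7, 0.4]
gripper_width: 84.0
grasp_force: 0.0
```

{"method": "send_rows", "body": {
  "targets": [
    {"gripper": -1, "x": 0, "y": -2, "z": 0, "ax": 0, "ay": 0, "az": 0},
    {"gripper": -1, "x": 0, "y": 0, "z": 0, "ax": 0, "ay": 0, "az": 0}
  ]
}}

```text
clock: 7.23
position: [543.4, 79.0, 245.5]
ee_rot: [0.759, -0.651, -0.0, 0.0]
contact_force: [0.4, -0.2, -0.6]
gripper_width: 85.1
grasp_force: 0.0
```

Run:
```python
from h import *
s=arm.read_state();print(s['position'],s['ee_rot'],s['joints'])
im,P,m=wrist('w2')
for n in('block','block_windows','drawer_handle'):print(n,arm.boxes_of('wrist',n)[:2])
a=np.radians(9.1);ex=np.array([np.cos(a),np.sin(a)])
t=bx(P,420,700,-120,190,85,116);u=t[:,:2]@ex
print('u hist',np.histogram(u,bins=np.arange(430,680,5)))
q=bx(P,525,640,-60,110,87,104);print(len(q),rect(q),q.mean(0))
```

```text
[543.39946535  79.01919938 245.54104173] [ 7.59453359e-01 -6.50561630e-01 -1.67835923e-04  3.63854908e-04] [ 4.39686349e-01  2.45898745e-01 -1.56698287e-01 -8.18620112e-06
 -1.16900066e+00 -2.85534399e-01]
block [{'rect': [221.6, 77.2, 63.9, 60.2], 'score': 0.89}]
block_windows [{'rect': [135.0, 6.2, 245.7, 193.1], 'score': 0.6}]
drawer_handle [{'rect': [138.5, 6.4, 242.7, 194.9], 'score': 0.65}]
u hist (array([   0,    0,  154,  688,  552,  133,  134,  144,  136,  133,  137,
        123,  556, 1148, 1420,    0,    0,    0,   33,  127,  226,  275,
        275,  276,  275,  269,  232,  149,   58,    0,    0,    0,    0,
          0,    0,    0,    0,    0,    0,    0,    0,  524, 1621, 1382,
       1361, 1392, 1388, 1394, 1377]), array([430, 435, 440, 445, 450, 455, 460, 465, 470, 475, 480, 485, 490,
       495, 500, 505, 510, 515, 520, 525, 530, 535, 540, 545, 550, 555,
       560, 565, 570, 575, 580, 585, 590, 595, 600, 605, 610, 615, 620,
       625, 630, 635, 640, 645, 650, 655, 660, 665, 670, 675]))
2229 (array([592.,  46.]), array([139.4,  51.4]), 38.8) [552.82875431  23.60676315  93.38421502]
```

View pics/w2.png

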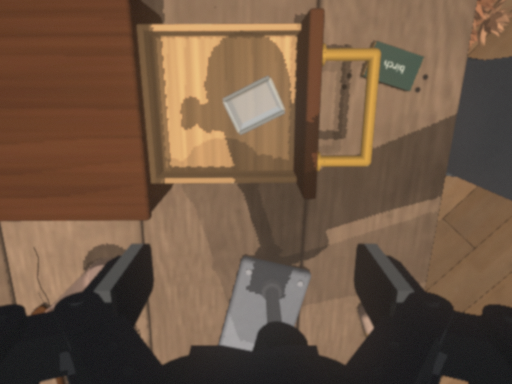

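The drawer is fully out. The block's top is at about (253,105), with its long axis tilted roughly 25° (rising to the right).

Run:
```python
from h import *
P=np.load('w2.npz')['P'];s=arm.read_state()
P=P[70:142,215:292]
q=bx(P,515,640,-60,110,88,100);print(len(q),rect(q),q.mean(0),np.percentile(q[:,2],[5,50,95]))
for zz in(90,92):
  k=q[abs(q[:,2]-94)<3];print(rect(k),k.mean(0))
c,sz,_=rect(k)
box=cv2.boxPoints(cv2.minAreaRect(k[:,:2].astype(np.float32)));e=np.diff(box,axis=0);L=e[np.argmax(np.hypot(*e.T))]
yaw=(np.degrees(np.arctan2(L[1],L[0]))+90)%180-90;print('block x yaw',yaw)
R=s['ee_rot'];tx=np.degrees(2*np.arctan2(R[1],R[0]));print('tool x',tx,'turn world',(yaw-tx+90)%180-90)
print('shift cm',totool(np.r_[c,0]-np.r_[s['position'][:2],0],R))
```

```text
2166 (array([551.4,  23. ]), array([45.6, 33.9]), 34.2) [551.31436518  22.56124243  93.26530764] [91.50378614 93.44176502 94.65369133]
(array([551.4,  23. ]), array([42.7, 33.9]), 34.4) [551.35783928  22.62027086  93.45093956]
(array([551.4,  23. ]), array([42.7, 33.9]), 34.4) [551.35783928  22.62027086  93.45093956]
block x yaw 34.415253
tool x -81.22313297430837 turn world -64.36161434014474
shift cm [ 5.54 -0.32  0.  ]
```

{"method": "send_rows", "body": {
  "targets": [
    {"gripper": -0.5, "x": 0, "y": 0, "z": 0, "ax": 0, "ay": 0, "az": 7.15},
    {"gripper": -0.5, "x": 0, "y": 0, "z": 0, "ax": 0, "ay": 0, "az": 7.15},
    {"gripper": -0.5, "x": 0, "y": 0, "z": 0, "ax": 0, "ay": 0, "az": 7.15},
    {"gripper": -0.5, "x": 0, "y": 0, "z": 0, "ax": 0, "ay": 0, "az": 7.15},
    {"gripper": -0.5, "x": 0, "y": 0, "z": 0, "ax": 0, "ay": 0, "az": 7.15}
  ]
}}

```text
clock: 7.85
position: [539.9, 77.2, 246.1]
ee_rot: [-0.52, 0.854, 0.0, -0.001]
contact_force: [0.4, 0.5, -0.4]
gripper_width: 64.0
grasp_force: 0.0
```

{"method": "send_rows", "body": {
  "targets": [
    {"gripper": -0.5, "x": 0, "y": 0, "z": 0, "ax": 0, "ay": 0, "az": 7.15},
    {"gripper": -0.5, "x": 0, "y": 0, "z": 0, "ax": 0, "ay": 0, "az": 7.15},
    {"gripper": -0.5, "x": 0, "y": 0, "z": 0, "ax": 0, "ay": 0, "az": 7.15},
    {"gripper": -0.5, "x": 0, "y": 0, "z": 0, "ax": 0, "ay": 0, "az": 7.15},
    {"gripper": -0.5, "x": 0, "y": 0, "z": 0, "ax": 0, "ay": 0, "az": 0}
  ]
}}

```text
clock: 8.27
position: [540.1, 77.3, 246.2]
ee_rot: [-0.295, 0.955, 0.0, -0.001]
contact_force: [0.4, 0.3, -0.3]
gripper_width: 64.0
grasp_force: 0.0
```

{"method": "send_rows", "body": {
  "targets": [
    {"gripper": -0.5, "x": 0.5, "y": -1, "z": 1, "ax": 0, "ay": 0, "az": 0},
    {"gripper": -0.5, "x": 1, "y": -2, "z": 2, "ax": 0, "ay": 0, "az": 0},
    {"gripper": -0.5, "x": 1, "y": -2, "z": 2, "ax": 0, "ay": 0, "az": 0},
    {"gripper": -0.5, "x": 0, "y": 0, "z": 1, "ax": 0, "ay": 0, "az": 0},
    {"gripper": -0.5, "x": 0, "y": 0, "z": 0, "ax": 0, "ay": 0, "az": 0}
  ]
}}

```text
clock: 8.68
position: [546.6, 20.7, 183.0]
ee_rot: [-0.296, 0.955, 0.0, -0.004]
contact_force: [0.8, -1.1, -0.4]
gripper_width: 63.9
grasp_force: 0.0
```

Run:
```python
from h import *
s=arm.read_state();R=s['ee_rot'];print(s['position'],R,s['joints'][5])
im,P,m=wrist('w3')
print(arm.boxes_of('wrist','block')[:2])
q=bx(P,510,600,-30,75,89,98);a=rect(q);print(len(q),a)
print('tool x',np.degrees(2*np.arctan2(R[1],R[0])))
print('shift cm',totool(np.r_[551.4,23,0]-np.r_[s['position'][:2],0],R))
```

```text
[546.59847075  20.70306714 183.00327755] [-2.95833205e-01  9.55233068e-01  3.67526363e-04 -3.51653613e-03] -1.3033246228279853
[{'rect': [226.8, 148.3, 48.0, 81.8], 'score': 0.9}]
2969 (array([534.8,   9.8]), array([88. , 36.7]), 39.1)
tool x 214.41523523644176
shift cm [-0.53 -0.08 -0.  ]
```

View pics/w3.png

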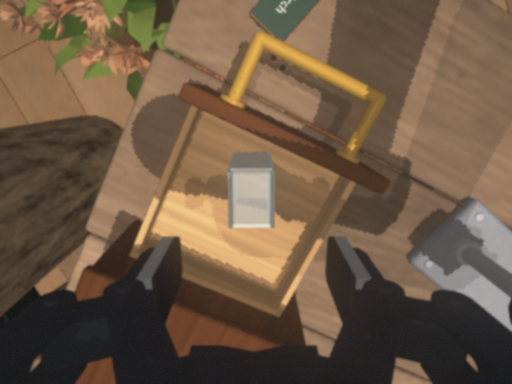

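The block is square to the gripper (top face columns 229–274, rows 168–228), midway between the fingers at columns 165 and 342. The narrow side lies along the closing line.

Run:
```python
from h import *
P=np.load('w3.npz')['P'][145:235,220:282];s=arm.read_state()
q=bx(P,510,600,-30,75,88,98);q=q[abs(q[:,2]-np.median(q[:,2]))<2.5];c,sz,a=rect(q);print(len(q),c,sz,a)
print('shift cm',totool(np.r_[c,0]-np.r_[s['position'][:2],0],s['ee_rot']))
```

```text
2678 [551.3  22.9] [43.1 34. ] 34.3
shift cm [-0.24 -0.08 -0.  ]
```

{"method": "send_rows", "body": {
  "targets": [
    {"gripper": -0.5, "x": -0.28, "y": -0.1, "z": 1, "ax": 0, "ay": 0, "az": 0},
    {"gripper": -0.5, "x": 0, "y": 0, "z": 2, "ax": 0, "ay": 0, "az": 0},
    {"gripper": -0.5, "x": 0, "y": 0, "z": 1, "ax": 0, "ay": 0, "az": 0},
    {"gripper": -0.5, "x": 0, "y": 0, "z": 0, "ax": 0, "ay": 0, "az": 0},
    {"gripper": -0.5, "x": 0, "y": 0, "z": 0, "ax": 0, "ay": 0, "az": 0}
  ]
}}

```text
clock: 9.2
position: [552.0, 23.6, 146.2]
ee_rot: [-0.297, 0.955, -0.0, -0.0]
contact_force: [0.5, 0.4, -0.4]
gripper_width: 63.8
grasp_force: 0.0
```

Aligned within 1 mm. Descending 100 mm.

{"method": "send_rows", "body": {
  "targets": [
    {"gripper": -0.5, "x": 0, "y": 0, "z": 2, "ax": 0, "ay": 0, "az": 0},
    {"gripper": -0.5, "x": 0, "y": 0, "z": 2.5, "ax": 0, "ay": 0, "az": 0},
    {"gripper": -0.5, "x": 0, "y": 0, "z": 2.5, "ax": 0, "ay": 0, "az": 0},
    {"gripper": -0.5, "x": 0, "y": 0, "z": 2, "ax": 0, "ay": 0, "az": 0},
    {"gripper": -0.5, "x": 0, "y": 0, "z": 1, "ax": 0, "ay": 0, "az": 0}
  ]
}}

```text
clock: 9.62
position: [551.4, 23.3, 44.9]
ee_rot: [-0.296, 0.955, 0.0, -0.001]
contact_force: [0.1, 0.2, 0.9]
gripper_width: 63.9
grasp_force: 0.0
```

{"method": "send_rows", "body": {
  "targets": [
    {"gripper": -0.5, "x": 0, "y": 0, "z": 0, "ax": 0, "ay": 0, "az": 0},
    {"gripper": -0.2, "x": 0, "y": 0, "z": 0, "ax": 0, "ay": 0, "az": 0},
    {"gripper": -0.1, "x": 0, "y": 0, "z": 0, "ax": 0, "ay": 0, "az": 0},
    {"gripper": 0, "x": 0, "y": 0, "z": 0, "ax": 0, "ay": 0, "az": 0},
    {"gripper": 0.1, "x": 0, "y": 0, "z": 0, "ax": 0, "ay": 0, "az": 0}
  ]
}}

```text
clock: 10.03
position: [552.8, 23.5, 47.7]
ee_rot: [-0.296, 0.955, -0.0, 0.001]
contact_force: [0.2, -1.1, -1.0]
gripper_width: 38.8
grasp_force: 0.0
```

{"method": "send_rows", "body": {
  "targets": [
    {"gripper": 0.15, "x": 0, "y": 0, "z": 0, "ax": 0, "ay": 0, "az": 0},
    {"gripper": 0.2, "x": 0, "y": 0, "z": 0, "ax": 0, "ay": 0, "az": 0},
    {"gripper": 1, "x": 0, "y": 0, "z": 0, "ax": 0, "ay": 0, "az": 0},
    {"gripper": 1, "x": 0, "y": 0, "z": 0, "ax": 0, "ay": 0, "az": 0},
    {"gripper": 1, "x": 0, "y": 0, "z": 0, "ax": 0, "ay": 0, "az": 0}
  ]
}}

```text
clock: 10.45
position: [552.6, 23.2, 47.3]
ee_rot: [-0.296, 0.955, -0.0, 0.001]
contact_force: [0.4, -1.0, 6.0]
gripper_width: 33.4
grasp_force: 59.9
```

{"method": "send_rows", "body": {
  "targets": [
    {"gripper": 1, "x": 0, "y": 0, "z": -0.5, "ax": 0, "ay": 0, "az": 0},
    {"gripper": 1, "x": 0, "y": 0, "z": -1, "ax": 0, "ay": 0, "az": 0},
    {"gripper": 1, "x": 0, "y": 0, "z": -1.5, "ax": 0, "ay": 0, "az": 0},
    {"gripper": 1, "x": 0, "y": 0, "z": -2, "ax": 0, "ay": 0, "az": 0},
    {"gripper": 1, "x": 0, "y": 0, "z": -2, "ax": 0, "ay": 0, "az": 0}
  ]
}}

```text
clock: 10.87
position: [551.0, 23.2, 116.6]
ee_rot: [-0.296, 0.955, 0.0, -0.001]
contact_force: [0.8, -0.1, -2.5]
gripper_width: 33.6
grasp_force: 59.8
```

{"method": "send_rows", "body": {
  "targets": [
    {"gripper": 1, "x": 0, "y": 0, "z": -2, "ax": 0, "ay": 0, "az": 0},
    {"gripper": 1, "x": 0, "y": 0, "z": -2, "ax": 0, "ay": 0, "az": 0},
    {"gripper": 1, "x": 0, "y": 0, "z": -2, "ax": 0, "ay": 0, "az": 0},
    {"gripper": 1, "x": 0, "y": 0, "z": -2, "ax": 0, "ay": 0, "az": 0},
    {"gripper": 1, "x": 0, "y": 0, "z": -2, "ax": 0, "ay": 0, "az": 0}
  ]
}}

```text
clock: 11.28
position: [551.0, 23.4, 217.2]
ee_rot: [-0.296, 0.955, 0.0, -0.001]
contact_force: [1.1, 0.6, -2.3]
gripper_width: 33.0
grasp_force: 59.8
```

{"method": "send_rows", "body": {
  "targets": [
    {"gripper": 1, "x": 0, "y": 0, "z": -1, "ax": 0, "ay": 0, "az": -2.5},
    {"gripper": 1, "x": 0, "y": 0, "z": 0, "ax": 0, "ay": 0, "az": -5},
    {"gripper": 1, "x": 0, "y": 0, "z": 0, "ax": 0, "ay": 0, "az": -6},
    {"gripper": 1, "x": 0, "y": 0, "z": 0, "ax": 0, "ay": 0, "az": -6},
    {"gripper": 1, "x": 0, "y": 0, "z": 0, "ax": 0, "ay": 0, "az": -6}
  ]
}}

```text
clock: 11.7
position: [551.1, 23.4, 226.2]
ee_rot: [-0.502, 0.865, 0.001, -0.001]
contact_force: [0.7, 1.0, -2.2]
gripper_width: 33.5
grasp_force: 59.7
```

{"method": "send_rows", "body": {
  "targets": [
    {"gripper": 1, "x": 0, "y": 0, "z": 0, "ax": 0, "ay": 0, "az": -6},
    {"gripper": 1, "x": 0, "y": 0, "z": 0, "ax": 0, "ay": 0, "az": -6},
    {"gripper": 1, "x": 0, "y": 0, "z": 0, "ax": 0, "ay": 0, "az": -6},
    {"gripper": 1, "x": 0, "y": 0, "z": 0, "ax": 0, "ay": 0, "az": -5},
    {"gripper": 1, "x": 0, "y": 0, "z": 0, "ax": 0, "ay": 0, "az": -2}
  ]
}}

```text
clock: 12.12
position: [551.1, 23.4, 226.0]
ee_rot: [-0.677, 0.736, 0.001, -0.0]
contact_force: [-0.0, 0.4, -2.1]
gripper_width: 33.2
grasp_force: 59.7
```

{"method": "send_rows", "body": {
  "targets": [
    {"gripper": 1, "x": -1.5, "y": 0.3, "z": 0, "ax": 0, "ay": 0, "az": 0},
    {"gripper": 1, "x": -3, "y": 0.7, "z": 0, "ax": 0, "ay": 0, "az": 0},
    {"gripper": 1, "x": -3.5, "y": 0.8, "z": 0, "ax": 0, "ay": 0, "az": 0},
    {"gripper": 1, "x": -3.5, "y": 0.8, "z": 0, "ax": 0, "ay": 0, "az": 0},
    {"gripper": 1, "x": -3.5, "y": 0.8, "z": 0, "ax": 0, "ay": 0, "az": 0}
  ]
}}

```text
clock: 12.53
position: [530.1, 176.8, 226.2]
ee_rot: [-0.675, 0.738, 0.0, -0.001]
contact_force: [0.4, 0.6, -3.0]
gripper_width: 33.3
grasp_force: 59.8
```

{"method": "send_rows", "body": {
  "targets": [
    {"gripper": 1, "x": -3.5, "y": 0.8, "z": 0, "ax": 0, "ay": 0, "az": 0},
    {"gripper": 1, "x": -3.5, "y": 0.8, "z": 0, "ax": 0, "ay": 0, "az": 0},
    {"gripper": 1, "x": -3.5, "y": 0.8, "z": 0, "ax": 0, "ay": 0, "az": 0},
    {"gripper": 1, "x": -3, "y": 0.7, "z": 0, "ax": 0, "ay": 0, "az": 0},
    {"gripper": 1, "x": -1.6, "y": 0.4, "z": 0, "ax": 0, "ay": 0, "az": 0}
  ]
}}

```text
clock: 12.95
position: [508.4, 332.3, 225.8]
ee_rot: [-0.676, 0.737, 0.0, -0.0]
contact_force: [0.5, -0.8, -2.0]
gripper_width: 32.8
grasp_force: 59.8
```

{"method": "send_rows", "body": {
  "targets": [
    {"gripper": 1, "x": -1, "y": 0.2, "z": 0, "ax": 0, "ay": 0, "az": 0},
    {"gripper": 1, "x": 0, "y": 0, "z": 0, "ax": 0, "ay": 0, "az": 0},
    {"gripper": 1, "x": 0, "y": 0, "z": 0, "ax": 0, "ay": 0, "az": 0},
    {"gripper": 1, "x": 0, "y": 0, "z": 0, "ax": 0, "ay": 0, "az": 0}
  ]
}}

```text
clock: 13.28
position: [508.6, 337.9, 226.3]
ee_rot: [-0.675, 0.738, -0.0, -0.001]
contact_force: [-0.1, 0.0, -2.1]
gripper_width: 33.6
grasp_force: 59.8
```

```bash
cat > look.py <<'E'
from h import *
import sys
n=sys.argv[1]
s=arm.read_state();R=s['ee_rot'];print(s['position'],R,'toolx',np.degrees(2*np.arctan2(R[1],R[0])))
im,P,m=wrist(n);ims=[im]
for nm in('wrist','scene','side'):
    if nm!='wrist':
        im,d=arm.get_image(nm);P=cloud(d,arm.camera_model(nm));P[d==0]=np.nan;ims.append(im)
    for k,b in dict(screen=(420,600,390,450,145,175),lamp=(420,600,150,285,120,160),base=(420,620,160,480,10.5,18)).items():
        q=bx(P,*b)
        if len(q)>8:print(nm,k,len(q),rect(q),q[:,1].min(),q[:,1].max())
    r=arm.boxes_of(nm,'block')
    if r:
        r=r[0];q=crop(P,r['rect'],0);q=q[(q[:,2]>60)&(np.hypot(q[:,0]-s['position'][0],q[:,1]-s['position'][1])<45)]
        print(nm,'block',r['score'],np.round(r['rect']),len(q),rect(q) if len(q)>5 else'',q[:,2].min() if len(q) else '')
cv2.imwrite(f'pics/{n}m.png',np.hstack([ims[0],np.vstack([cv2.resize(i[100:292,120:376],(256,192)) for i in ims[1:]])])[:,:,::-1])
E
python3 look.py w4
```

```text
[508.63035613 337.90046227 226.25473599] [-6.74792640e-01  7.38007191e-01 -3.49885239e-05 -5.27082836e-04] toolx 264.87611380333726
wrist lamp 6385 (array([495.3, 243.6]), array([51.3, 48.9]), 84.7) 216.64957156360566 270.5812252621295
wrist base 9328 (array([501.5, 307.1]), array([190.2,  89. ]), 84.7) 208.85364579393007 405.8228244135886
wrist block 0.95 [199. 184. 106. 170.] 16399 (array([508.5, 333.7]), array([39.9, 45.5]), 84.7) 196.8643357002611
scene screen 195 (array([511.1, 414.3]), array([14.6, 73.2]), 82.9) 405.18054451602666 425.77113608492334
scene lamp 435 (array([494.1, 241.8]), array([52.5, 49.4]), 85.4) 214.92282058244373 269.3367576600481
scene base 1811 (array([502.2, 330.4]), array([240.4,  91.3]), 85.0) 207.86118294072364 453.16029476852236
scene block 0.95 [185. 130.  24.  38.] 771 (array([507.4, 331.4]), array([52.4, 66.8]), 54.7) 196.6041973054414
side screen 154 (array([515.8, 415.3]), array([12.8, 72.8]), 86.1) 406.8547582611627 423.8563398517542
side lamp 374 (array([501.3, 241.3]), array([51.5, 43.9]), 83.5) 214.81470874635843 267.13187630878826
side base 1257 (array([507.6, 329.6]), array([239.2,  90. ]), 84.9) 207.96573106383565 449.9381221361682
side block 0.64 [137. 186. 159. 160.] 0
```

View pics/w4m.png

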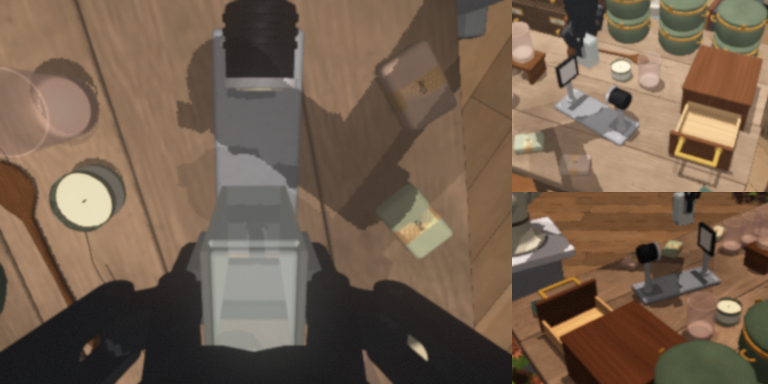

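The wrist view shows the block (columns 205–303) lined up over the base and lamp, which lies at about (260,40). The inset views show the block above the gap with the drawer out and the bystanders in place. I'm shifting 3 mm sideways and lowering.

{"method": "send_rows", "body": {
  "targets": [
    {"gripper": 1, "x": -0.1, "y": 0.32, "z": 0.5, "ax": 0, "ay": 0, "az": 0},
    {"gripper": 1, "x": 0, "y": 0, "z": 1, "ax": 0, "ay": 0, "az": 0},
    {"gripper": 1, "x": 0, "y": 0, "z": 1, "ax": 0, "ay": 0, "az": 0},
    {"gripper": 1, "x": 0, "y": 0, "z": 1, "ax": 0, "ay": 0, "az": 0},
    {"gripper": 1, "x": 0, "y": 0, "z": 1, "ax": 0, "ay": 0, "az": 0}
  ]
}}

```text
clock: 14.0
position: [505.1, 340.3, 179.5]
ee_rot: [-0.675, 0.738, -0.0, -0.001]
contact_force: [0.7, -0.1, -2.3]
gripper_width: 33.5
grasp_force: 59.8
```

{"method": "send_rows", "body": {
  "targets": [
    {"gripper": 1, "x": 0, "y": 0, "z": 1, "ax": 0, "ay": 0, "az": 0},
    {"gripper": 1, "x": 0, "y": 0, "z": 1, "ax": 0, "ay": 0, "az": 0},
    {"gripper": 1, "x": 0, "y": 0, "z": 1, "ax": 0, "ay": 0, "az": 0},
    {"gripper": 1, "x": 0, "y": 0, "z": 1, "ax": 0, "ay": 0, "az": 0},
    {"gripper": 1, "x": 0, "y": 0, "z": 1, "ax": 0, "ay": 0, "az": 0}
  ]
}}

```text
clock: 14.42
position: [505.5, 340.6, 130.2]
ee_rot: [-0.675, 0.738, -0.0, -0.0]
contact_force: [0.5, -0.2, -2.5]
gripper_width: 33.2
grasp_force: 59.8
```

{"method": "send_rows", "body": {
  "targets": [
    {"gripper": 1, "x": 0, "y": 0, "z": 0.7, "ax": 0, "ay": 0, "az": 0},
    {"gripper": 1, "x": 0, "y": 0, "z": 0.3, "ax": 0, "ay": 0, "az": 0},
    {"gripper": 1, "x": 0, "y": 0, "z": 0, "ax": 0, "ay": 0, "az": 0},
    {"gripper": 1, "x": 0, "y": 0, "z": 0, "ax": 0, "ay": 0, "az": 0},
    {"gripper": 1, "x": 0, "y": 0, "z": 0, "ax": 0, "ay": 0, "az": 0}
  ]
}}

```text
clock: 14.83
position: [505.9, 341.0, 122.0]
ee_rot: [-0.675, 0.737, -0.0, 0.001]
contact_force: [0.1, -0.6, -2.7]
gripper_width: 33.7
grasp_force: 59.8
```

```bash
python3 look.py w5
```

```text
[505.90095853 340.95265962 121.97766191] [-6.75359681e-01  7.37488172e-01 -5.31330699e-05  7.03410124e-04] toolx 264.9642015394688
wrist lamp 10693 (array([496.6, 255.9]), array([26.8, 49.1]), 84.3) 240.08848893169255 270.6043964881949
wrist base 13793 (array([501. , 300.4]), array([163. ,  88.8]), 84.7) 215.1448779208916 385.49358928990773
wrist block 0.63 [198. 183. 109. 169.] 16633 (array([505.2, 336.9]), array([40. , 46.3]), 85.4) 92.54472340629471
scene screen 136 (array([504.8, 416.5]), array([13.5, 60.8]), 84.9) 408.9397794488898 425.32300070746953
scene lamp 439 (array([493.5, 241.8]), array([51.1, 48. ]), 82.8) 214.8213712589937 269.9027955812014
scene base 1771 (array([501.8, 330.1]), array([241.2,  90.8]), 84.4) 208.57229857890954 452.1578285107728
scene block 0.92 [190. 166.  18.  37.] 543 (array([503.3, 334.1]), array([38.6, 59.4]), 80.1) 92.64370144560314
side screen 138 (array([516.6, 415.2]), array([12.3, 70. ]), 83.5) 405.6307875837564 423.0517753048766
side lamp 376 (array([500.3, 241.6]), array([51.8, 47.2]), 84.7) 214.75318222816676 267.2766169192878
side base 1261 (array([507.6, 330.2]), array([238.2,  88.8]), 84.6) 210.06037158336122 449.4504810726345
side block 0.7 [279. 136.  22.  34.] 602 (array([514.2, 332.3]), array([67. , 45.4]), 29.1) 90.6648649251207
```

View pics/w5m.png

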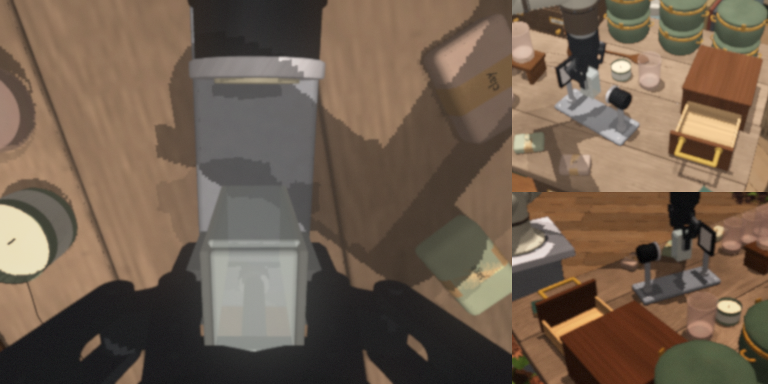

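The wrist view shows the block (columns 205–303) centred on the lamp tube (columns 192–325). Its underside is at 92 mm and its lateral error is under 2 mm. In the side view it hangs clear between lamp and screen, with the drawer out.

```bash
python3 -c "
from bench import arm
print(arm.job_done())"
```

```text
the job is handed in; nothing more can be done
None
```

I handed the job in at about 15 s with the drawer out to its stop and the block held by its frosted faces in the middle of the light path; by the last camera check it is about 1 mm off sideways and in height. I have not seen the judge's result.

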